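# Put the parts-washing corner back in order

### The arm

A 6-joint arm with a two-finger parallel gripper is mounted at the origin on the work surface. World frame = base frame: x ahead of the robot, y to its left, z up, the work surface at z = 0. Lengths are in m, angles in rad, forces in N, time in s.
With the tool pointing down it reaches from about 0.25 to 0.85 m from the base axis. Payload 12.5 kg.
Tool frame: the origin (TCP) lies at the very end of the fingers, on their centre line; the grasp point (between the pads) lies 19 mm behind it; z points along the fingers, y is the line along which they close (so a half turn about z gives the same grasp; the last joint's range is limited). The gripper opens to 93 mm and grips with 3 to 60 N. Pads are 15 mm wide; open, the fingers measure 128 mm over their backs; the gripper's body (75 mm by 188 mm) begins 65 mm behind the grasp point.
Start: joints at [-1.303, 0.351, 1.652, -0, 1.139, -0.085], TCP at [0.19, -0.516, 0.219] pointing down, gripper open.
Joint ranges: [-2.75, 2.75], [-0.79, 2.1], [0.01, 2.65], [-1.57, 4.71], [0.07, 3.14], [-2.87, 2.87]. Speed limits (rad/s): [2.22, 2.22, 2.79, 3.14, 3.14, 3.14].

### API

Orientations are given as a unit quaternion [w, x, y, z].
In Python, from cell import arm gives the robot as it stands. The module is installed in compiled form; this text tells all that it offers.
- The arm moves only by the tool play_rows, never from a script. Its argument "steps" is a list that holds one entry, the list of rows, each a list of 7 numbers: the shift along the tool's x, y, z in cm, then the turn, a rotation vector about the tool's x, y, z in rad, then the closure, from -1 (fully open) to 1 (shut). In form: [[[tx, ty, tz, wx, wy, wz, grip], ...]]. A call has 1 to 10 rows; each row shifts and turns the commanded pose from where the row before left it, along the tool's axes as they then stand; what a row does not reach is not made up. A row lasts 1/8 s, in which the tool goes at most 62.5 mm and 10.7 degrees, less where a joint would pass 70% of its speed; a pose out of reach is approached as far as the arm can. A call is refused whole if a number of a shift passes 6.25 or a number of a turn 0.188, either way. A call with a gripper value outside its range is refused whole. The fingers move at their own pace and stop on an object; "grip_force" is the grip in N (left out, the last holds). Time passes only in rows, so rows that do not move let the fingers close. It gives the time, the measured TCP pose, the force, the opening and the grip force at its end, in the units of the state.
- arm.get_obs(): the state, without advancing time (a new reading comes with each control period).
- arm.read_camera(name): name is "side" or "top"; returns a dict with "image" (420x560x3 uint8, blue, green, red), "depth" (420x560 float32, m along the optical axis (not along the pixel's ray), 0 where there is no reading), "mtx" (3x3 intrinsics, pixels), "D" ([k1, k2, p1, p2, k3] as OpenCV has them; the pictures are not rectified), "cam_to_world" (4x4, takes a point from camera to world coordinates). Camera axes: x right, y up, looking along -z (the intrinsics and any distortion apply to the point x, -y, -z); pixel columns grow to the right and rows downward; lengths in m; the calibration is good to about 2 mm. A picture is of the moment at which its call begins.
- arm.close_job(): hands the job in; it is judged then, once.
Trained networks look in a picture, given as the dict that the camera call returned (one of the last four; its "shot" number tells which), for a name from the list of things; names that differ only in an ending like _2 or _b are one class to them, and where a whole thing is asked for, a point or a joint stands for the part that bears it (a point fixed in the world has none). Each returns a list of dicts, best first, with "score" (0 to 1); they miss things now and then, are a little off and sometimes report something else, mostly with a low value. They report only what shows in the picture. A call takes as long as a camera call. They do not tell look-alikes from the thing itself.
- arm.regions_of(label, picture): "region" (420x560 bool, what is visible of it) and "pixel" ([column, row] in pixels, amid what is visible of it).
The state is a dict: "t": time; "qpos": joint angles; "qd": joint speeds; "joint_efforts": joint torques, N m; "position": TCP position; "orientation": TCP orientation; "force": force on the tool from outside, world axes, zero at the start; "ft_torque": the same for the moment, N m; "width": finger opening in m; "grip_force": force on a finger pad.
Only numpy, scipy, OpenCV 4.12 (cv2) and the standard library are available. Lean on these libraries where they do the work, as an engineer would, in place of code of your own. Each camera call takes 0.05 s, during which the arm holds its last target. There are 200 camera calls.

### The job

Put the parts-washing corner of the bench back in order: stand the toppled oil tin upright on the drip tray, spout up, and hang the dip basket by its bail on the drain hook so that it drips into the tray. Do not drop or knock over either of them, and leave the spanner, the glass jar and the black bin where they are.

Things in the scene. Friction and masses are not known exactly. Their poses are not given: they have to be found in the camera images.
- tin: Flat-sided metal oil tin, 0.2-0.4 kg: box 42 (own x) x 52 (own y) x 112 mm (own z), black tapered spout on top (30 mm wide at its foot) to 160 mm. Origin: centre of its bottom; own +z runs bottom to spout. It starts lying on a broad side, own +x up, origin 21 mm above the bench, spout towards the robot within 0.3 rad. Mass centre about 58 mm from the bottom. Grip the 52 mm width.
- basket: Steel dip basket, 0.15 kg, standing on the bench. Cup 60 mm wide at the foot, 70 at the rim, 55 high. Over it arches a rigid 6 mm wire bail in its own y-z plane, 78 mm wide, peaked in the middle at 125 mm height. On the peak stands a round black grip stub, 16 mm in diameter, from 125 to 162 mm above the foot. Origin: centre of the underside, z up.
- bail_top (a point): Underside of the bail's peak, 119 mm above the basket's foot on its axis: it rests on the hook. Axes as the basket's.
- station: Fixed steel drip tray 150 (own x) x 280 mm (own y), floor 5 mm above the bench, rim 4 mm wide, 9 mm high. Origin: centre of the underside; own x points away from the robot (within 0.25 rad), own y to its left. A drain hook hangs over its left half (own y = +70 mm), on a 14 mm post at own x = +62 mm as high as the hook's arm. The right half is free.
- hook_seat (a point): Point on top of the hook's level arm (8 mm round bar), 200 mm above the bench, at station x = +5, y = +70 mm. The arm runs from the post (57 mm behind this point) towards the robot; 27 mm in front of it the bar turns up to a tip 35 mm in front and 20 mm higher. Axes as the station's.
- spanner: Bystander: steel spanner 170 mm long lying on the bench beyond the work on the right. Leave it. Origin at its middle, underside.
- jar: Bystander: closed glass jar, 56 mm wide, 75 mm high, beyond the tin. Leave it. Origin: centre of underside.
- bolt_bin: Bystander: open black plastic bin 90 x 110 x 45 mm, beyond the work on the left. Leave it. Origin: centre of underside.
There are look-alikes about, which are no part of the job. Of the things that look like the basket, the largest one is meant. There is more than one size of the tin; the one meant has the size given above.

How it is judged:
By the outcome, as a careful person would: the job done as asked, in the order asked, and still so for the second after the job is handed in, with the robot touching nothing.
It also fails if it takes over 72 s, if anything falls off the work surface, if the arm or the gripper's body presses on something with over 40 N, if the wrist force passes 120 N, or if a joint passes its speed limit or range.

## Working session

There is one attempt and no reset: what is moved stays moved. The work goes in short steps, Python scripts to look and compute and a tool call to move; the robot and the scene stay as the last step left them, time stands still between calls to the robot, and variables do not carry over. Pictures are saved under pics/ and viewed, at most 10 in all, crops included, and the job is handed in when it is done.

Besides the shell and the picture viewer there is one more tool, called after ">>>" by a JSON object that holds its "name" and its "arguments". play_rows: Moves the arm, as the interface text tells. Its arguments: {"type":"object","properties":{"steps":{"type":"array","items":{"type":"array","items":{"type":"array","items":{"type":"number"}}}},"grip_force":{"type":"number"}},"required":["steps"]}

```bash
mkdir -p pics; cat > h.py <<'E'
import numpy as np, cv2
from cell import arm
def pts(p, mask=None):
    d=p["depth"]; m=(d>0) if mask is None else (mask&(d>0))
    r,c=np.nonzero(m)
    u=cv2.undistortPoints(np.stack([c,r],1).astype(np.float64)[:,None],np.array(p["mtx"]),np.array(p["D"]))[:,0]
    z=d[r,c]; P=np.stack([u[:,0]*z,-u[:,1]*z,-z,np.ones_like(z)],1)
    return (P@np.array(p["cam_to_world"]).T)[:,:3], np.stack([c,r],1)
E
python3 - <<'E'
from h import *
for n in ["side","top"]:
    p=arm.read_camera(n); cv2.imwrite(f"pics/{n}0.png",p["image"])
    np.savez(f"{n}0.npz",**{k:p[k] for k in["image","depth","mtx","D","cam_to_world"]})
    print(n,np.round(p["cam_to_world"],2).tolist())
    for l in ["tin","basket","station","spanner","jar","bolt_bin"]:
        for r in arm.regions_of(l,p):
            P,_=pts(p,r["region"])
            if len(P): print(l,round(r["score"],2),np.round(r["pixel"]),r["region"].sum(),np.round(np.median(P,0),3),np.round(np.percentile(P,2,0),3),np.round(np.percentile(P,98,0),3))
o=arm.get_obs(); print(o["orientation"],o["position"],o["width"],o["t"])
E
```

```text
side [[-1.0, 0.05, -0.07, 0.54], [-0.09, -0.55, 0.83, 0.81], [0.01, 0.83, 0.56, 0.66], [0.0, 0.0, 0.0, 1.0]]
tin 0.64 [383. 208.] 2385 [ 0.343 -0.131  0.047] [ 0.242 -0.202  0.001] [ 0.428 -0.087  0.06 ]
tin 0.63 [299. 237.] 1374 [0.562 0.008 0.035] [ 0.483 -0.036  0.001] [0.621 0.016 0.042]
basket 0.98 [344. 177.] 326 [ 0.448 -0.301  0.027] [ 0.425 -0.343  0.002] [ 0.471 -0.289  0.115]
basket 0.95 [271. 174.] 431 [ 0.662 -0.288  0.028] [ 0.637 -0.406 -0.004] [ 0.694 -0.266  0.12 ]
basket 0.69 [308. 170.] 653 [ 0.554 -0.312  0.039] [ 0.522 -0.383 -0.002] [ 0.586 -0.29   0.156]
basket 0.48 [191. 304.] 2955 [0.759 0.217 0.017] [ 0.706  0.165 -0.001] [0.804 0.28  0.045]
station 0.95 [295. 360.] 10786 [0.539 0.343 0.005] [0.464 0.167 0.002] [0.606 0.427 0.198]
spanner 0.74 [235. 201.] 329 [ 0.747 -0.188  0.004] [ 0.674 -0.216 -0.002] [ 0.831 -0.167  0.007]
jar 0.71 [212. 230.] 771 [0.765 0.017 0.047] [ 0.742 -0.023 -0.   ] [0.795 0.027 0.074]
bolt_bin 0.23 [308. 170.] 608 [ 0.555 -0.311  0.039] [ 0.524 -0.357  0.   ] [ 0.587 -0.29   0.156]
top [[0.02, 0.98, -0.18, 0.39], [-1.0, 0.03, 0.0
[... 329 characters left out ...]
296  0.163]
basket 0.8 [409. 185.] 509 [ 0.662 -0.3    0.029] [ 0.636 -0.327  0.003] [ 0.687 -0.273  0.125]
basket 0.59 [418. 272.] 429 [ 0.447 -0.322  0.025] [ 0.426 -0.343  0.008] [ 0.468 -0.296  0.127]
station 0.75 [154. 229.] 7400 [0.538 0.3   0.006] [0.466 0.165 0.001] [0.609 0.428 0.199]
spanner 0.8 [363. 147.] 481 [ 0.751 -0.195  0.008] [ 0.675 -0.221  0.001] [ 0.829 -0.173  0.013]
jar 0.75 [289. 134.] 578 [ 0.758 -0.005  0.074] [ 0.741 -0.03   0.008] [0.79  0.019 0.08 ]
bolt_bin 0.9 [196. 142.] 1979 [0.761 0.218 0.007] [0.705 0.161 0.001] [0.803 0.272 0.048]
[-1.60653091e-05  9.84480918e-01  1.75491656e-01  6.00194702e-06] [ 0.19006156 -0.51608448  0.21862922] 0.09306286938441058 0.7
```

```bash
python3 - <<'E'
from h import *
t=np.load("top0.npz")["image"]; s=np.load("side0.npz")["image"]
a=cv2.resize(t[130:360,100:460],(720,460),interpolation=cv2.INTER_CUBIC)
cv2.imwrite("pics/c_top.png",a)
cv2.imwrite("pics/c_side.png",cv2.resize(s[100:400,140:480],(680,600),interpolation=cv2.INTER_CUBIC))
E
```

```text
(no output)
```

View pics/c_top.png

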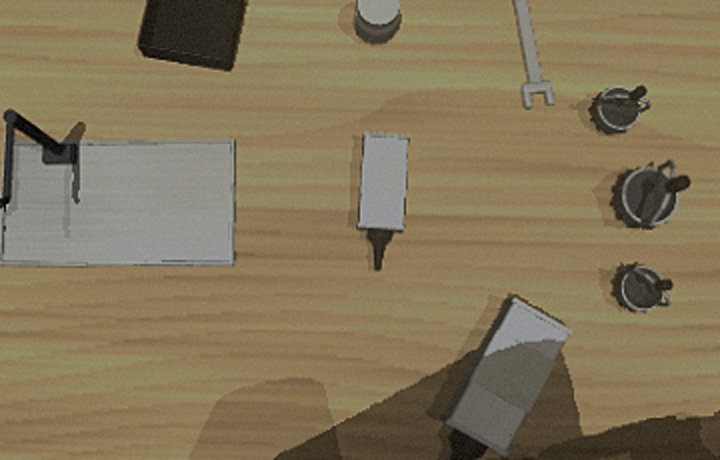

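View pics/c_side.png

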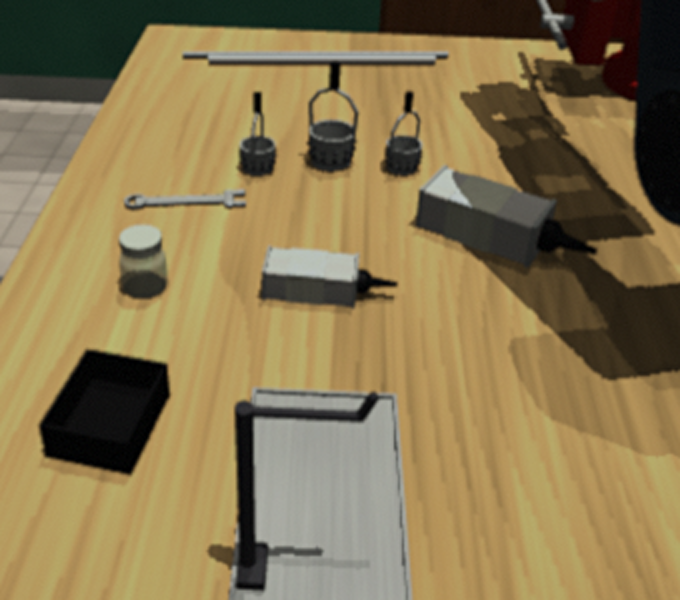

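```bash
python3 - <<'E'
from h import *
for n in ["top","side"]:
    p=dict(np.load(f"{n}0.npz")); P,_=pts(p)
    def box(x0,x1,y0,y1,z0,z1): return P[(P[:,0]>x0)&(P[:,0]<x1)&(P[:,1]>y0)&(P[:,1]<y1)&(P[:,2]>z0)&(P[:,2]<z1)]
    # tin top face
    T=box(.44,.66,-.08,.06,.036,.055)
    rc=cv2.minAreaRect((T[:,:2]*1000).astype(np.float32)); print(n,"tin face",len(T),np.round(T[:,2].mean(),4),rc, np.round(cv2.boxPoints(rc)))
    S=box(.40,.50,-.08,.06,.012,.06); print(" spout",len(S),np.round(S[S[:,0]<.485].mean(0),3),np.round(S.min(0),3))
    # bench z
    print(" bench",np.round(np.median(box(.45,.6,.06,.12,-.02,.02)[:,2]),4))
    # tray
    Y=box(.42,.66,.1,.5,.0035,.02); 
    rc=cv2.minAreaRect((Y[:,:2]*1000).astype(np.float32)); print(" tray",len(Y),rc)
    H=box(.42,.68,.1,.5,.15,.25); print(" hook",len(H))
    h=H[(H[:,2]<.203)]; 
    if len(h)>5: 
        v=cv2.fitLine((h[:,:2]*1000).astype(np.float32),cv2.DIST_HUBER,0,.01,.01).ravel();print(" line",np.round(v,3),np.round(H.min(0),3),np.round(H.max(0),3), "zmed",np.round(np.median(h[:,2]),3))
    po=box(.56,.66,.3,.45,.04,.18); print(" post",len(po),np.round(po.mean(0),3) if len(po) else 0)
    # basket
    for lo,hi in [(.03,.058),(.06,.1),(.1,.126),(.13,.175)]:
        B=box(.50,.61,-.4,-.26,lo,hi); print(" bsk",lo,hi,len(B),np.round(B.mean(0),3),np.round(B.min(0),3),np.round(B.max(0),3))
        if hi in(.126,): print(np.round(B[:12],3).tolist())
    R=box(.2,.9,-.8,-.42,.01,.5); print(" far",len(R),np.round(np.percentile(R,[2,50,98],0),3) if len(R) else 0)
E
```

```text
top tin face 1091 0.0429 ((560.217041015625, -17.140491485595703), (52.466949462890625, 124.88008880615234), 86.80656433105469) [[496. -40.]
 [621. -47.]
 [624.   6.]
 [499.  13.]]
 spout 85 [ 0.476 -0.013  0.025] [ 0.464 -0.028  0.021]
 bench 0.0009
 tray 6928 ((539.9004516601562, 300.1479797363281), (239.35922241210938, 399.6347351074219), 0.0904567763209343)
 hook 280
 line [1.00000e+00 3.00000e-03 5.66940e+02 3.66093e+02] [0.503 0.362 0.15 ] [0.604 0.376 0.222] zmed 0.199
 post 140 [0.595 0.365 0.117]
 bsk 0.03 0.058 275 [ 0.552 -0.327  0.048] [ 0.517 -0.362  0.03 ] [ 0.589 -0.294  0.058]
 bsk 0.06 0.1 42 [ 0.55  -0.327  0.08 ] [ 0.518 -0.36   0.06 ] [ 0.589 -0.297  0.099]
 bsk 0.1 0.126 57 [ 0.55  -0.327  0.115] [ 0.524 -0.339  0.101] [ 0.585 -0.316  0.126]
[[0.585, -0.336, 0.101], [0.585, -0.339, 0.102], [0.582, -0.337, 0.106], [0.582, -0.339, 0.106], [0.58, -0.334, 0.108], [0.58, -0.336, 0.109], [0.579, -0.337, 0.112], [0.576, -0.334, 0.115], [0.576, -0.335, 0.116], [0.576, -0.337, 0.118], [0.574, -0.333, 0.116], [0.573, -0.333, 0.122]]
 bsk 0.13 0.175 81 [ 0.553 -0.326  0.155
[... 655 characters left out ...]
31 [ 0.555 -0.322  0.043] [ 0.52  -0.361  0.03 ] [ 0.591 -0.283  0.057]
 bsk 0.06 0.1 51 [ 0.553 -0.323  0.08 ] [ 0.519 -0.339  0.06 ] [ 0.591 -0.308  0.1  ]
 bsk 0.1 0.126 54 [ 0.553 -0.322  0.113] [ 0.526 -0.335  0.1  ] [ 0.585 -0.31   0.125]
[[0.562, -0.321, 0.125], [0.548, -0.322, 0.125], [0.568, -0.332, 0.116], [0.562, -0.325, 0.12], [0.559, -0.319, 0.123], [0.556, -0.32, 0.122], [0.553, -0.317, 0.124], [0.55, -0.321, 0.122], [0.547, -0.318, 0.124], [0.576, -0.331, 0.113], [0.573, -0.328, 0.115], [0.57, -0.328, 0.115]]
 bsk 0.13 0.175 57 [ 0.554 -0.32   0.147] [ 0.548 -0.328  0.131] [ 0.562 -0.313  0.161]
 far 1672 [[ 0.201 -0.696  0.011]
 [ 0.223 -0.509  0.345]
 [ 0.737 -0.434  0.484]]
```

```bash
cat >> h.py <<'E'
from scipy.spatial.transform import Rotation as Rot
def rot(q): return Rot.from_quat([q[1],q[2],q[3],q[0]])
def Rt(yaw,tilt):   # tool x at yaw, z down, then tilt about tool y (z swings towards tool x)
    return Rot.from_euler('z',yaw)*Rot.from_euler('x',np.pi)*Rot.from_euler('y',tilt)
def plan(pos,R,first="rot"):
    o=arm.get_obs(); R0=rot(o["orientation"]); d=np.array(pos)-o["position"]
    rv=(R0.inv()*R).as_rotvec()
    f=lambda d:(np.round(R0.inv().apply(d)*100,2).tolist(),"after rot:",np.round(R.inv().apply(d)*100,2).tolist())
    print("t",round(o["t"],2),"q",np.round(o["qpos"],3).tolist(),"pos",np.round(o["position"],4).tolist(),"F",np.round(o["force"],1),"w",round(o["width"],4),"gf",round(o["grip_force"],1))
    print(" rot",np.round(rv,3).tolist(),"norm",round(np.linalg.norm(rv),3)," shift before rot",*f(d),"len cm",round(np.linalg.norm(d)*100,1))
E
python3 - <<'E'
from h import *
plan([.555,-.016,.25],Rt(-.05,0))
for n in ["top","side"]:
    p=dict(np.load(f"{n}0.npz")); P,_=pts(p)
    B=P[(P[:,0]>.5)&(P[:,0]<.61)&(P[:,1]>-.38)&(P[:,1]<-.28)&(P[:,2]>.1)&(P[:,2]<.123)]
    print(n,np.round(cv2.fitLine((B[:,:2]*1000).astype(np.float32),cv2.DIST_HUBER,0,.01,.01).ravel(),3))
    # tray long edges: bright tray pixels by colour/height
    g=p["image"].astype(int); 
    pic=P; 
    full=np.zeros((420,560),bool)
    m=(p["depth"]>0); sat=g.max(2)-g.min(2)
    Q,px=pts(p); s=sat[px[:,1],px[:,0]]
    k=(s<18)&(Q[:,2]>0)&(Q[:,2]<.015)&(Q[:,0]>.4)&(Q[:,0]<.68)&(Q[:,1]>.12)&(Q[:,1]<.5)
    print(" tray",k.sum(),cv2.minAreaRect((Q[k][:,:2]*1000).astype(np.float32)))
    T=Q[k]; 
    e=[(y,T[abs(T[:,1]-y)<.006][:,0]) for y in np.arange(.18,.42,.03)]
    print([(round(y,2),round(np.percentile(v,1),3),round(np.percentile(v,99),3)) for y,v in e if len(v)>20])
E
```

```text
t 0.7 q [-1.303, 0.351, 1.652, 0.0, 1.139, -0.085] pos [0.1901, -0.5161, 0.2186] F [0.  0.5 0.8] w 0.0931 gf 0.0
 rot [-0.0, -0.0, 0.403] norm 0.403  shift before rot [51.53, -34.32, -3.14] after rot: [33.95, -51.77, -3.14] len cm 62.0
top [ 9.54000e-01 -3.01000e-01  5.50059e+02 -3.26619e+02]
 tray 6951 ((538.23095703125, 297.5897216796875), (150.90147399902344, 283.1180419921875), 1.3780277967453003)
[(np.float64(0.18), np.float64(0.468), np.float64(0.614)), (np.float64(0.21), np.float64(0.467), np.float64(0.614)), (np.float64(0.24), np.float64(0.466), np.float64(0.613)), (np.float64(0.27), np.float64(0.465), np.float64(0.612)), (np.float64(0.3), np.float64(0.464), np.float64(0.612)), (np.float64(0.33), np.float64(0.463), np.float64(0.611)), (np.float64(0.36), np.float64(0.462), np.float64(0.61)), (np.float64(0.39), np.float64(0.462), np.float64(0.601))]
side [ 9.37000e-01 -3.51000e-01  5.51509e+02 -3.22077e+02]
 tray 9239 ((537.9586791992188, 298.0601806640625), (149.68251037597656, 276.53125), 1.965785264968872)
[(np.float64(0.18), np.float64(0.469), np.float64(0.615)), (np.float64(0.21), np.float64(0.468), np.float64(0.609)), (np.float64(0.24), np.float64(0.467), np.float64(0.606)), (np.float64(0.27), np.float64(0.466), np.float64(0.603)), (np.float64(0.3), np.float64(0.465), np.float64(0.599)), (np.float64(0.33), np.float64(0.464), np.float64(0.594)), (np.float64(0.36), np.float64(0.463), np.float64(0.609)), (np.float64(0.39), np.float64(0.463), np.float64(0.607))]
```

>>> {"name": "play_rows", "arguments": {"steps": [[[0,0,-1.05,0,0,0.134,-1],[0,0,-1.05,0,0,0.134,-1],[0,0,-1.05,0,0,0.134,-1],[2.2,-3.4,0,0,0,0,-1],[2.2,-3.4,0,0,0,0,-1],[2.2,-3.4,0,0,0,0,-1],[2.2,-3.4,0,0,0,0,-1],[2.2,-3.4,0,0,0,0,-1],[2.2,-3.4,0,0,0,0,-1],[2.2,-3.4,0,0,0,0,-1]]], "grip_force": 40}}

```text
t: 1.95
position: [0.3562, -0.2849, 0.2503]
orientation: [0.0, 1.0, -0.025, 0.0]
force: [0.9, 0.0, -1.7]
width: 0.093
grip_force: 0.0
```

>>> {"name": "play_rows", "arguments": {"steps": [[[2.2,-3.4,0,0,0,0,-1],[2.2,-3.4,0,0,0,0,-1],[2.2,-3.4,0,0,0,0,-1],[2.2,-3.4,0,0,0,0,-1],[0,0,0,0,0.15,0,-1],[0,0,0,0,0.15,0,-1],[0,0,0,0,0.15,0,-1],[0,0,0,0,0,0,-1]]]}}

```text
t: 2.95
position: [0.4488, -0.1543, 0.2498]
orientation: [0.005, 0.975, -0.025, 0.223]
force: [-0.0, -0.3, 0.2]
width: 0.0934
grip_force: 0.0
```

```bash
python3 - <<'E'
from h import *
plan([.555,-.016,.25],Rt(-.05,.785))
print(rot(arm.get_obs()["orientation"]).as_matrix().round(3).tolist())
E
```

```text
t 2.95 q [-0.554, -0.014, 2.086, 0.332, 0.698, 0.852] pos [0.4488, -0.1543, 0.2498] F [-0.  -0.3  0.2] w 0.0934 gf 0.0
 rot [-0.0, 0.336, -0.001] norm 0.336  shift before rot [8.93, -14.35, 4.29] after rot: [7.03, -14.34, 7.0] len cm 17.4
[[0.9, -0.051, 0.433], [-0.046, -0.999, -0.021], [0.434, -0.001, -0.901]]
```

>>> {"name": "play_rows", "arguments": {"steps": [[[2.2,-3.6,1.1,0,0,0,-1],[2.2,-3.6,1.1,0,0,0,-1],[2.2,-3.6,1.1,0,0,0,-1],[2.2,-3.6,1.1,0,0,0,-1],[0,0,0,0,0.168,0,-1],[0,0,0,0,0.168,0,-1],[0,0,0,0,0,0,-1]]]}}

```text
t: 3.82
position: [0.5567, -0.0106, 0.2477]
orientation: [0.001, 0.931, -0.019, 0.365]
force: [-0.7, 0.2, 0.4]
width: 0.0929
grip_force: 0.0
```

```bash
python3 - <<'E'
from h import *
p=arm.read_camera("top"); cv2.imwrite("pics/t1.png",p["image"][100:360,100:460])
plan([.555,-.016,.25],Rt(-.05,.785))
E
```

```text
t 3.88 q [-0.143, 0.077, 2.128, 0.398, 0.209, 1.11] pos [0.5576, -0.0109, 0.2487] F [ 0.4 -1.   0.8] w 0.0932 gf 0.0
 rot [-0.017, 0.038, 0.002] norm 0.042  shift before rot [-0.08, 0.52, -0.26] after rot: [-0.07, 0.52, -0.25] len cm 0.6
```

View pics/t1.png

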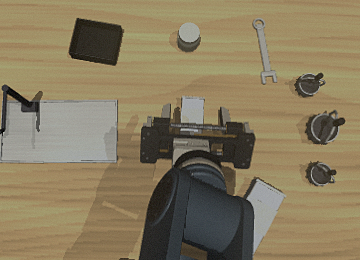

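```bash
cat > kin.py <<'E'
import numpy as np
from scipy.spatial.transform import Rotation as Rot
from scipy.optimize import least_squares
E_=lambda a,t:Rot.from_euler(a,t).as_matrix()
def fk(q,p):
    h,L0,L1,a,L2,e,d=p
    R=E_('z',q[0]); x=R@[L0,0,h]
    R=R@E_('y',q[1]); x=x+R@[0,0,L1]
    R=R@E_('y',q[2]); x=x+R@[a,0,L2]
    R=R@E_('z',q[3])@E_('y',q[4]); x=x+R@[e,0,d]
    return x,R@E_('z',q[5])@E_('z',-np.pi/2)
D=[([-1.303,.351,1.652,0,1.139,-.085],[.19006,-.51608,.21863],[0,.98448,.17549,0]),
   ([-.554,-.014,2.086,.332,.698,.852],[.4488,-.1543,.2498],[.005,.975,-.025,.223]),
   ([-.143,.077,2.128,.398,.209,1.11],[.5576,-.0109,.2487],[.001,.931,-.019,.365])]
E
python3 - <<'E'
from kin import *
for s in (1,-1):
  for s6 in(1,-1):
    for q,x,w in D:
        R=Rot.from_quat([w[1],w[2],w[3],w[0]]).as_matrix()
        Q=np.array(q)*[1,1,1,s,1,s6]
        print(s,s6,np.round(fk(Q,[0]*7)[1].T@R,2).tolist())
def res(p): 
    return np.concatenate([(fk(q,p)[0]-x)*1000 for q,x,_ in D]+[(p-p0)*10])
p0=np.array([.3,0,.43,0,.43,0,.27]); r=least_squares(res,p0); print(np.round(r.x,3),np.round(r.fun[:9],1))
E
```

```text
1 1 [[-1.0, -0.0, 0.0], [0.0, -1.0, -0.0], [0.0, -0.0, 1.0]]
1 1 [[-1.0, 0.0, -0.0], [-0.0, -1.0, 0.0], [-0.0, 0.0, 1.0]]
1 1 [[-1.0, 0.0, -0.0], [-0.0, -1.0, 0.0], [-0.0, 0.0, 1.0]]
1 -1 [[-0.99, -0.17, -0.0], [0.17, -0.99, -0.0], [0.0, -0.0, 1.0]]
1 -1 [[0.13, 0.99, -0.0], [-0.99, 0.13, -0.0], [-0.0, 0.0, 1.0]]
1 -1 [[0.6, 0.8, -0.0], [-0.8, 0.6, -0.0], [-0.0, 0.0, 1.0]]
-1 1 [[-1.0, -0.0, 0.0], [0.0, -1.0, -0.0], [0.0, -0.0, 1.0]]
-1 1 [[-0.84, 0.43, -0.34], [-0.52, -0.82, 0.23], [-0.18, 0.37, 0.91]]
-1 1 [[-0.71, 0.69, -0.12], [-0.7, -0.7, 0.11], [-0.01, 0.16, 0.99]]
-1 -1 [[-0.99, -0.17, -0.0], [0.17, -0.99, -0.0], [0.0, -0.0, 1.0]]
-1 -1 [[0.62, 0.76, -0.18], [-0.76, 0.53, -0.37], [-0.18, 0.37, 0.91]]
-1 -1 [[0.99, 0.14, -0.01], [-0.14, 0.98, -0.16], [-0.01, 0.16, 0.99]]
[0.755 0.099 0.558 0.454 0.592 0.089 0.397] [-44.9 -12.8   3.8  -1.1   1.3  -5.6   0.7  -3.1   1.8]
```

```bash
cat > kin.py <<'E'
import numpy as np
from scipy.spatial.transform import Rotation as Rot
from scipy.optimize import least_squares
E_=lambda a,t:Rot.from_euler(a,t).as_matrix()
def fk(q,p):
    h,L0,L1,a,L2,e,d,b,c=p
    R=E_('z',q[0]); x=R@[L0,b,h]
    R=R@E_('y',q[1]); x=x+R@[0,0,L1]
    R=R@E_('y',q[2]); x=x+R@[a,0,L2]
    R=R@E_('z',q[3])@E_('y',q[4]); x=x+R@[e,c,d]
    return x,R@E_('z',q[5])@E_('z',np.pi/2)
D=[([-1.303,.351,1.652,0,1.139,-.085],[.19006,-.51608,.21863],[0,.98448,.17549,0]),
   ([-.554,-.014,2.086,.332,.698,.852],[.4488,-.1543,.2498],[.005,.975,-.025,.223]),
   ([-.143,.077,2.128,.398,.209,1.11],[.5576,-.0109,.2487],[.001,.931,-.019,.365])]
E
python3 - <<'E'
from kin import *
for k in [.03,.3,3,10]:
    p0=np.array([.3,0,.43,0,.43,0,.27,.02,.02])
    res=lambda p: np.concatenate([(fk(q,p)[0]-x)*1000 for q,x,_ in D]+[(p-p0)*10*k])
    r=least_squares(res,p0); print(k,np.round(r.x,3),np.round(r.fun[:9],1))
E
```

```text
0.03 [ 0.256 -0.007  0.489  0.036  0.441 -0.002  0.279  0.049 -0.003] [-0.  0. -0.  0. -0.  0. -0.  0. -0.]
0.3 [ 0.256 -0.007  0.489  0.036  0.441 -0.002  0.279  0.049 -0.003] [-0.  0. -0.  0. -0.  0. -0.  0. -0.]
3 [ 0.259 -0.003  0.486  0.039  0.44  -0.001  0.278  0.047 -0.   ] [-0.1  0.2 -0.   0.2 -0.3  0.1 -0.1  0.2 -0.1]
10 [0.267 0.    0.472 0.04  0.441 0.    0.272 0.04  0.007] [ 0.1  2.   0.2  1.6 -2.1  0.7 -0.5  0.2 -0.6]
```

```bash
cat >> kin.py <<'E'
P=[.257,-.006,.488,.037,.4405,-.002,.279,.0485,-.002]
lo=np.array([-2.75,-.79,.01,-1.57,.07,-2.87]);hi=np.array([2.75,2.1,2.65,4.71,3.14,2.87])
def ik(x,R,seeds):
    best=[]
    for s in seeds:
        f=lambda q:np.concatenate([(fk(q,P)[0]-x)*5,(fk(q,P)[1]-R).ravel()])
        r=least_squares(f,np.clip(s,lo+.01,hi-.01),bounds=(lo,hi),max_nfev=60)
        if np.abs(r.fun).max()<.004: best.append(np.round(r.x,2))
    return best
def wr(q): # elbow,wrist positions
    h,L0,L1,a,L2,e,d,b,c=P
    R=E_('z',q[0]);x=R@[L0,b,h];R=R@E_('y',q[1]);x=x+R@[0,0,L1];R=R@E_('y',q[2]);x2=x+R@[a,0,L2]
    return x,x2
E
python3 - <<'E'
from kin import *
def Rt(y,t): return E_('z',y)@E_('x',np.pi)@E_('y',t)
for a in (0,.2,.3,.4,.5):
    R=Rt(-.05,a); x=np.array([.555,-.016,.023])+.019*R[:,2]
    print("grasp",a,[s.tolist() for s in ik(x,R,[[-.1,.5,1.9,.2,.5,1.4],[-.1,.5,1.9,3.2,.2,-1.6]])])
for a in (.15,.3,.45):
  for phi in np.arange(-3.0,3.2,.5):
    R=E_('z',phi)@E_('y',np.pi/2)@Rt(0,a); x=np.array([.538,.228,.075])+.019*R[:,2]
    S=[[.4,.8,1.5,j4,j5,j6] for j4 in(-1,0,1.2,2.5,3.6) for j5 in (.6,1.8) for j6 in(-1.5,1.5)]
    sol=ik(x,R,S); u={tuple(np.round(s,1)):s for s in sol}
    for s in u.values(): print(a,"phi",round(phi,2),"dir",np.round(R[:,2],2),s.tolist(),"wrist",np.round(wr(s)[1],2))
E
```

```text
grasp 0 [[-0.11, 0.66, 1.77, -0.0, 0.71, 1.51]]
grasp 0.2 [[-0.12, 0.61, 1.91, 0.03, 0.42, 1.47], [-0.12, 0.61, 1.91, 0.03, 0.42, 1.47]]
grasp 0.3 [[-0.12, 0.59, 1.98, 0.08, 0.27, 1.43], [-0.12, 0.59, 1.98, 0.08, 0.27, 1.43]]
grasp 0.4 [[-0.13, 0.59, 2.04, 0.24, 0.12, 1.26], [-0.13, 0.59, 2.04, 0.24, 0.12, 1.26]]
grasp 0.5 []
0.15 phi -3.0 dir [ 0.98  0.14 -0.15] [0.45, 0.91, 2.24, 3.45, 1.43, 1.57] wrist [0.28 0.19 0.12]
0.15 phi -2.5 dir [ 0.79  0.59 -0.15] [0.07, 0.91, 2.24, 2.57, 1.43, 1.56] wrist [0.33 0.07 0.12]
0.15 phi -2.0 dir [ 0.41  0.9  -0.15] [-0.13, 0.91, 2.03, 1.84, 1.37, 1.76] wrist [ 0.43 -0.01  0.12]
0.15 phi -1.5 dir [-0.07  0.99 -0.15] [-0.14, 0.98, 1.72, 1.32, 1.52, 2.01] wrist [ 0.56 -0.03  0.11]
0.15 phi -1.0 dir [-0.53  0.83 -0.15] [-0.05, 1.09, 1.37, 0.98, 1.82, 2.13] wrist [0.68 0.01 0.12]
0.15 phi -0.5 dir [-0.87  0.47 -0.15] [0.07, 1.22, 1.04, 0.7, 2.15, 2.1] wrist [0.76 0.1  0.12]
0.15 phi 0.0 dir [-0.99 -0.   -0.15] [0.22, 1.33, 0.79, 0.34, 2.42, 1.86] wrist [0.79 0.23 0.11]
0.15 phi 0.5 dir [-0.87 -0.47 -0.15] [0.38, 1.36, 0.72, -0.2, 2.48, 1.39] wrist 
[... 2326 characters left out ...]
st [0.74 0.12 0.19]
0.45 phi 0.0 dir [-0.9  -0.   -0.43] [0.23, 1.17, 0.94, 0.24, 2.13, 1.8] wrist [0.77 0.23 0.19]
0.45 phi 0.5 dir [-0.79 -0.43 -0.43] [0.37, 1.2, 0.88, -0.14, 2.18, 1.44] wrist [0.74 0.34 0.19]
0.45 phi 1.0 dir [-0.49 -0.76 -0.43] [0.51, 1.14, 1.01, -0.49, 2.01, 1.12] wrist [0.66 0.43 0.19]
0.45 phi 1.5 dir [-0.06 -0.9  -0.43] [0.63, 1.03, 1.27, -0.77, 1.72, 0.95] wrist [0.55 0.46 0.19]
0.45 phi 2.0 dir [ 0.37 -0.82 -0.43] [0.71, 0.9, 1.58, -1.08, 1.38, 0.93] wrist [0.44 0.44 0.19]
0.45 phi 2.5 dir [ 0.72 -0.54 -0.43] [0.71, 0.79, 1.89, -1.55, 1.08, 1.06] wrist [0.35 0.37 0.19]
0.45 phi 3.0 dir [ 0.89 -0.13 -0.43] [0.58, 0.72, 2.15, 3.98, 0.93, 1.35] wrist [0.31 0.26 0.19]
```

```bash
cat > path.py <<'E'
from kin import *
def Rt(y,t): return E_('z',y)@E_('x',np.pi)@E_('y',t)
Ra=Rt(-.05,.25); phi=-1.5+.05
Rb=E_('z',phi)@E_('y',np.pi/2)@Rt(0,.25)
A,B=Rot.from_matrix(Ra),Rot.from_matrix(Rb); rv=(A.inv()*B).as_rotvec()
E
python3 - <<'E'
from path import *
print(rv,np.linalg.norm(rv))
q=np.array([-.12,.5,1.9,.03,.42,1.47])
for z0 in (.27,):
  for s in np.linspace(0,1,12):
    x=np.array([.555,-.016,z0])*(1-s)+np.array([.54,.205,.25])*s
    R=(A*Rot.from_rotvec(rv*s)).as_matrix(); n=ik(x,R,[q])
    if not n: print(s,"none",R[:,2]);continue
    q=n[0]; print(round(s,2),q.tolist(),np.round(R[:,2],2),np.round(wr(q)[1],2))
E
```

```text
[ 0.7810042  -1.28514204  1.31661409] 1.998757186737976
0.0 [-0.12, 0.19, 1.76, 0.02, 0.95, 1.49] [ 0.25 -0.01 -0.97] [ 0.48 -0.01  0.54]
0.09 [-0.12, 0.24, 1.68, 0.1, 1.09, 1.57] [ 0.14  0.07 -0.99] [ 0.51 -0.01  0.55]
0.18 [-0.13, 0.29, 1.62, 0.18, 1.21, 1.65] [ 0.04  0.16 -0.99] [ 0.54 -0.02  0.54]
0.27 [-0.14, 0.34, 1.57, 0.27, 1.32, 1.74] [-0.05  0.27 -0.96] [ 0.56 -0.03  0.54]
0.36 [-0.15, 0.39, 1.53, 0.36, 1.41, 1.82] [-0.12  0.37 -0.92] [ 0.58 -0.04  0.52]
0.45 [-0.16, 0.44, 1.51, 0.46, 1.49, 1.91] [-0.18  0.48 -0.86] [ 0.6  -0.05  0.5 ]
0.55 [-0.17, 0.48, 1.51, 0.57, 1.54, 1.99] [-0.22  0.59 -0.78] [ 0.61 -0.05  0.48]
0.64 [-0.18, 0.52, 1.52, 0.68, 1.58, 2.08] [-0.24  0.68 -0.69] [ 0.61 -0.06  0.45]
0.73 [-0.19, 0.55, 1.55, 0.8, 1.61, 2.15] [-0.24  0.77 -0.59] [ 0.61 -0.07  0.42]
0.82 [-0.2, 0.58, 1.59, 0.92, 1.62, 2.22] [-0.22  0.85 -0.48] [ 0.6  -0.07  0.39]
0.91 [-0.2, 0.6, 1.64, 1.04, 1.62, 2.28] [-0.18  0.92 -0.36] [ 0.59 -0.07  0.36]
1.0 [-0.19, 0.63, 1.7, 1.17, 1.62, 2.33] [-0.12  0.96 -0.25] [ 0.57 -0.06  0.32]
```

```bash
python3 - <<'E'
from h import *
plan([.561,-.016,.10],Rt(-.05,.25))
E
```

```text
t 3.88 q [-0.143, 0.077, 2.128, 0.398, 0.209, 1.11] pos [0.5576, -0.0109, 0.2487] F [ 0.4 -1.   0.8] w 0.0932 gf 0.0
 rot [-0.016, -0.497, 0.006] norm 0.497  shift before rot [-9.83, 0.66, 11.15] after rot: [-3.32, 0.49, 14.5] len cm 14.9
```

>>> {"name": "play_rows", "arguments": {"steps": [[[0,0,0,-0.005,-0.166,0.002,-1],[0,0,0,-0.005,-0.166,0.002,-1],[0,0,0,-0.005,-0.166,0.002,-1],[-0.8,0.12,3.6,0,0,0,-1],[-0.8,0.12,3.6,0,0,0,-1],[-0.8,0.12,3.6,0,0,0,-1],[-0.8,0.12,3.6,0,0,0,-1],[0,0,0,0,0,0,-1],[0,0,0,0,0,0,-1]]]}}

```text
t: 5.0
position: [0.564, -0.0165, 0.1029]
orientation: [0.004, 0.991, -0.025, 0.129]
force: [-0.3, -0.5, 0.4]
width: 0.0929
grip_force: 0.0
```

```bash
python3 - <<'E'
from h import *
plan([.561,-.016,.008],Rt(-.05,.25))
E
```

```text
t 5.0 q [-0.12, 0.427, 1.903, 0.033, 0.554, 1.474] pos [0.564, -0.0165, 0.1029] F [-0.3 -0.5  0.4] w 0.0929 gf 0.0
 rot [0.001, -0.008, 0.001] norm 0.008  shift before rot [-2.71, -0.04, 9.1] after rot: [-2.64, -0.03, 9.12] len cm 9.5
```

>>> {"name": "play_rows", "arguments": {"steps": [[[-0.9,0,3.0,0,-0.008,0,-1],[-0.9,0,3.0,0,0,0,-1],[-0.55,0,1.9,0,0,0,-1],[-0.3,0,1.2,0,0,0,-1],[0,0,0,0,0,0,-1],[0,0,0,0,0,0,0.5],[0,0,0,0,0,0,0.5],[0,0,0,0,0,0,0.5],[0,0,0,0,0,0,0.5],[0,0,0,0,0,0,0.5]]], "grip_force": 40}}

```text
t: 6.25
position: [0.5598, -0.0157, 0.0066]
orientation: [0.003, 0.992, -0.024, 0.124]
force: [-0.4, -1.1, 1.3]
width: 0.0518
grip_force: 40.0
```

>>> {"name": "play_rows", "arguments": {"steps": [[[0.25,0,-1.0,0,0,0,0.5],[0.5,0,-2.0,0,0,0,0.5],[0.75,0,-3.0,0,0,0,0.5],[0.9,0,-3.5,0,0,0,0.5],[0.9,0,-3.5,0,0,0,0.5],[0.9,0,-3.5,0,0,0,0.5],[0.9,0,-3.5,0,0,0,0.5],[0.9,0,-3.5,0,0,0,0.5],[0.5,0,-2.0,0,0,0,0.5],[0,0,0,0,0,0,0.5]]]}}

```text
t: 7.5
position: [0.5599, -0.0159, 0.2712]
orientation: [0.003, 0.992, -0.024, 0.126]
force: [0.0, 0.3, -3.1]
width: 0.0515
grip_force: 40.0
```

```bash
python3 - <<'E'
from h import *
R=Rot.from_euler('z',-1.45)*Rot.from_euler('y',np.pi/2)*Rt(0,.25)
plan([.54,.205,.28],R)
E
```

```text
t 7.5 q [-0.121, 0.197, 1.744, 0.023, 0.949, 1.488] pos [0.5599, -0.0159, 0.2712] F [ 0.   0.3 -3.1] w 0.0515 gf 40.0
 rot [0.78, -1.285, 1.319] norm 2.0  shift before rot [-2.76, -21.97, -1.6] after rot: [-6.34, -0.68, 21.27] len cm 22.2
```

>>> {"name": "play_rows", "arguments": {"steps": [[[0,0,0,0.0557,-0.0918,0.0942,0.5],[0,0,0,0.0557,-0.0918,0.0942,0.5],[0,0,0,0.0557,-0.0918,0.0942,0.5],[0,0,0,0.0557,-0.0918,0.0942,0.5],[0,0,0,0.0557,-0.0918,0.0942,0.5],[0,0,0,0.0557,-0.0918,0.0942,0.5],[0,0,0,0.0557,-0.0918,0.0942,0.5],[0,0,0,0.0557,-0.0918,0.0942,0.5],[0,0,0,0.0557,-0.0918,0.0942,0.5],[0,0,0,0.0557,-0.0918,0.0942,0.5]]]}}

```text
t: 8.75
position: [0.5596, -0.016, 0.2683]
orientation: [-0.316, 0.79, -0.418, -0.318]
force: [0.9, 0.3, -3.6]
width: 0.0518
grip_force: 40.0
```

>>> {"name": "play_rows", "arguments": {"steps": [[[0,0,0,0.0557,-0.0918,0.0942,0.5],[0,0,0,0.0557,-0.0918,0.0942,0.5],[0,0,0,0.0557,-0.0918,0.0942,0.5],[0,0,0,0.0557,-0.0918,0.0942,0.5],[0,0,0,0,0,0,0.5],[0,0,0,0,0,0,0.5]]]}}

```text
t: 9.5
position: [0.5599, -0.0159, 0.2694]
orientation: [-0.406, 0.592, -0.524, -0.459]
force: [1.1, -0.4, -2.4]
width: 0.0518
grip_force: 40.0
```

```bash
python3 - <<'E'
from h import *
R=Rot.from_euler('z',-1.45)*Rot.from_euler('y',np.pi/2)*Rt(0,.25)
plan([.54,.205,.28],R)
p=arm.read_camera("side")
cv2.imwrite("pics/s2.png",p["image"])
P,_=pts(p); k=(P[:,0]>.45)&(P[:,0]<.66)&(P[:,1]>-.08)&(P[:,1]<.1)&(P[:,2]>.12)&(P[:,2]<.42)
print(np.percentile(P[k],[1,50,99],0).round(3))
E
```

```text
t 9.5 q [-0.516, 0.72, 1.467, 0.966, 1.903, 2.337] pos [0.5599, -0.0159, 0.2694] F [ 1.1 -0.4 -2.4] w 0.0518 gf 40.0
 rot [0.002, -0.002, -0.0] norm 0.003  shift before rot [-6.55, -0.72, 21.2] after rot: [-6.51, -0.69, 21.22] len cm 22.2
[[ 0.523 -0.078  0.207]
 [ 0.562 -0.009  0.281]
 [ 0.648 -0.002  0.354]]
```

View pics/s2.png

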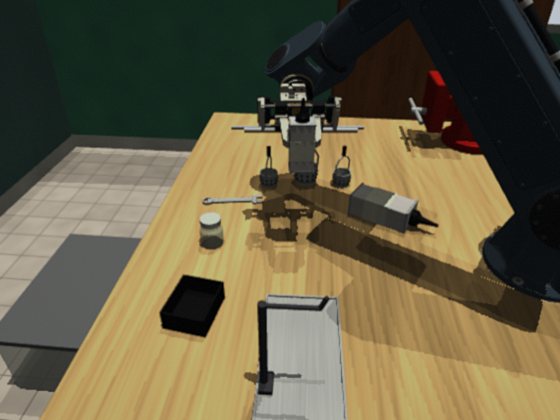

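```bash
python3 - <<'E'
from h import *
p=arm.read_camera("side"); P,px=pts(p)
k=(P[:,0]>.53)&(P[:,0]<.59)&(P[:,1]>-.03)&(P[:,1]<.02)&(P[:,2]>.215)&(P[:,2]<.305)
T=P[k]
# y = a + b x + c z
A=np.c_[np.ones(len(T)),T[:,0],T[:,2]]; c=np.linalg.lstsq(A,T[:,1],rcond=None)[0]
print(len(T),c.round(4),np.std(T[:,1]-A@c))
k=(P[:,0]>.50)&(P[:,0]<.63)&(P[:,1]>-.03)&(P[:,1]<.03)&(P[:,2]>.15)&(P[:,2]<.31); Q=P[k]
# edges: left/right vs z, bottom vs x
for z in np.arange(.2,.3,.012):
    s=Q[abs(Q[:,2]-z)<.006]; print(round(z,3),len(s),s[:,0].min().round(4) if len(s) else 0,s[:,0].max().round(4) if len(s) else 0)
for x in np.arange(.535,.59,.01):
    s=Q[abs(Q[:,0]-x)<.005]; print("bot",round(x,3),s[:,2].min().round(4),s[:,2].max().round(4))
E
```

```text
1035 [-0.0487  0.0808 -0.0148] 0.0034276232431036486
0.2 8 0.5328 0.5714
0.212 128 0.5329 0.5881
0.224 124 0.5335 0.585
0.236 122 0.5341 0.5848
0.248 136 0.5328 0.5853
0.26 157 0.5213 0.6014
0.272 199 0.5215 0.6016
0.284 204 0.5221 0.6023
0.296 143 0.5334 0.5877
bot 0.535 0.2053 0.3096
bot 0.545 0.2046 0.3098
bot 0.555 0.2056 0.3094
bot 0.565 0.2056 0.3098
bot 0.575 0.2052 0.309
bot 0.585 0.2063 0.3097
```

```bash
python3 - <<'E'
from h import *
R=Rot.from_euler('z',-1.45)*Rot.from_euler('y',np.pi/2)*Rt(0,.25)
plan([.539,.242,.269],R)
print("down 1cm:",R.inv().apply([0,0,-1]).round(3))
E
```

```text
t 9.6 q [-0.516, 0.72, 1.467, 0.967, 1.904, 2.338] pos [0.56, -0.0157, 0.27] F [ 0.9  0.4 -2.6] w 0.052 gf 40.0
 rot [0.001, -0.002, 0.0] norm 0.002  shift before rot [-6.34, -1.06, 25.04] after rot: [-6.3, -1.02, 25.06] len cm 25.9
down 1cm: [ 0.969 -0.     0.247]
```

>>> {"name": "play_rows", "arguments": {"steps": [[[-0.4,-0.07,1.57,0,0,0,0.5],[-0.79,-0.13,3.13,0,0,0,0.5],[-0.79,-0.13,3.13,0,0,0,0.5],[-0.79,-0.13,3.13,0,0,0,0.5],[-0.79,-0.13,3.13,0,0,0,0.5],[-0.79,-0.13,3.13,0,0,0,0.5],[-0.79,-0.13,3.13,0,0,0,0.5],[-0.79,-0.13,3.13,0,0,0,0.5],[-0.4,-0.07,1.57,0,0,0,0.5],[0,0,0,0,0,0,0.5]]]}}

```text
t: 10.85
position: [0.5384, 0.2427, 0.2693]
orientation: [-0.406, 0.591, -0.524, -0.46]
force: [-0.9, -0.3, -2.4]
width: 0.0522
grip_force: 40.0
```

>>> {"name": "play_rows", "arguments": {"steps": [[[1.5,0,0.38,0,0,0,0.5],[2.9,0,0.74,0,0,0,0.5],[2.9,0,0.74,0,0,0,0.5],[2.9,0,0.74,0,0,0,0.5],[2.9,0,0.74,0,0,0,0.5],[2.9,0,0.74,0,0,0,0.5],[1.2,0,0.3,0,0,0,0.5],[0,0,0,0,0,0,0.5],[0,0,0,0,0,0,0.5]]]}}

```text
t: 11.98
position: [0.5391, 0.2415, 0.0924]
orientation: [-0.407, 0.591, -0.524, -0.459]
force: [-0.7, -0.4, -2.8]
width: 0.0516
grip_force: 40.0
```

```bash
python3 - <<'E'
from h import *
R=Rot.from_euler('z',-1.45)*Rot.from_euler('y',np.pi/2)*Rt(0,.25)
plan([.539,.242,.07],R)
p=arm.read_camera("side"); P,_=pts(p)
k=(P[:,0]>.50)&(P[:,0]<.58)&(P[:,1]>.22)&(P[:,1]<.27)&(P[:,2]>.012)&(P[:,2]<.18);Q=P[k]
for x in np.arange(.515,.57,.01):
    s=Q[abs(Q[:,0]-x)<.005]; print("bot",round(x,3),np.percentile(s[:,2],2).round(4),s[:,1].mean().round(4))
E
```

```text
t 11.97 q [-0.126, 0.906, 1.704, 1.234, 1.477, 2.087] pos [0.5391, 0.2415, 0.0924] F [-0.7 -0.4 -2.8] w 0.0516 gf 40.0
 rot [-0.0, 0.0, -0.001] norm 0.001  shift before rot [2.16, 0.0, 0.6] after rot: [2.16, 0.0, 0.61] len cm 2.2
bot 0.515 0.0298 0.2447
bot 0.525 0.03 0.2457
bot 0.535 0.031 0.2463
bot 0.545 0.0299 0.2469
bot 0.555 0.0308 0.249
bot 0.565 0.0302 0.2446
```

>>> {"name": "play_rows", "arguments": {"steps": [[[1.0,0,0.25,0,0,0,0.5],[0.7,0,0.18,0,0,0,0.5],[0.2,0,0.05,0,0,0,0.5],[0.15,0,0.04,0,0,0,0.5],[0,0,0,0,0,0,0.5],[0,0,0,0,0,0,0.5]]]}}

```text
t: 12.78
position: [0.5387, 0.2417, 0.0706]
orientation: [-0.406, 0.591, -0.524, -0.46]
force: [-0.7, -1.2, -2.6]
width: 0.0519
grip_force: 40.0
```

>>> {"name": "play_rows", "arguments": {"steps": [[[0.1,0,0.025,0,0,0,0.5],[0,0,0,0,0,0,0.5],[0,0,0,0,0,0,0.5]]]}}

```text
t: 13.15
position: [0.5387, 0.2417, 0.0697]
orientation: [-0.406, 0.591, -0.524, -0.46]
force: [1.0, -0.7, -0.3]
width: 0.0519
grip_force: 40.0
```

>>> {"name": "play_rows", "arguments": {"steps": [[[0.1,0,0.025,0,0,0,0.5],[0,0,0,0,0,0,0.5],[0,0,0,0,0,0,0.5]]]}}

```text
t: 13.52
position: [0.5387, 0.2417, 0.0696]
orientation: [-0.407, 0.59, -0.523, -0.46]
force: [-1.2, -2.6, 7.1]
width: 0.0515
grip_force: 40.0
```

>>> {"name": "play_rows", "arguments": {"steps": [[[-0.05,0,0,0,0,0,0.2],[0,0,0,0,0,0,0],[0,0,0,0,0,0,-0.5],[0,0,0,0,0,0,-1],[0,0,0,0,0,0,-1],[0,0,0,0,0,0,-1],[0,0,-1,0,0,0,-1],[0,0,-2,0,0,0,-1]]]}}

```text
t: 14.52
position: [0.542, 0.2122, 0.0765]
orientation: [-0.406, 0.591, -0.524, -0.46]
force: [0.3, 0.5, -0.7]
width: 0.0929
grip_force: 0.0
```

>>> {"name": "play_rows", "arguments": {"steps": [[[0,0,-2.5,0,0,0,-1],[0,0,-2.5,0,0,0,-1],[-0.6,0,-2.5,0,0,0,-1],[-1.5,0,-3,0,0,0,-1],[-3,0,-2,0,0,0,-1],[-3,0,-2,0,0,0,-1],[-3,0,-1,0,0,0,-1],[-3,0,0,0,0,0,-1],[0,0,0,0,0,0,-1]]]}}

```text
t: 15.65
position: [0.5567, 0.0977, 0.2533]
orientation: [-0.407, 0.592, -0.524, -0.458]
force: [0.3, -0.1, 0.0]
width: 0.0929
grip_force: 0.0
```

```bash
python3 - <<'E'
from h import *
from kin import ik
p=arm.read_camera("side"); cv2.imwrite("pics/s3.png",p["image"])
plan([.553,-.324,.25],Rt(0,0))
# basket options: bail angle -0.33 -> tool y parallel bail; place: tool y along station y (yaw 1.6)
for yb in (-.33-np.pi/2, -.33+np.pi/2):          # tool x yaw; tool y = x-90deg(mod pi)
  for (x,lab,ya) in [((.553,-.324,.128),"g",yb),((.553,-.324,.3),"gh",yb)]+[((.541,.368,.21),"place+",yb+1.93),((.541,.368,.21),"place-",yb-1.21)]:
    s=ik(np.array(x),Rt(ya,0).as_matrix(),[[np.arctan2(x[1],x[0]),.6,1.6,0,.9,j] for j in(-2.5,-1,0,1,2.5)])
    print(lab,round(ya,2),[v.tolist() for v in s[:2]])
E
```

```text
t 15.7 q [-0.356, 0.679, 1.604, 1.064, 1.746, 2.323] pos [0.5564, 0.0977, 0.2519] F [ 0.7  0.2 -0.2] w 0.0927 gf 0.0
 rot [-0.946, 1.068, -1.219] norm 1.877  shift before rot [10.57, 5.41, -40.47] after rot: [-0.34, 42.17, 0.19] len cm 42.2
g -1.9 [[-0.6, 0.61, 1.48, 0.0, 1.05, 2.87], [-0.6, 0.61, 1.48, 0.0, 1.05, 2.87]]
gh -1.9 [[-0.6, 0.46, 1.29, 0.0, 1.39, 2.87], [-0.6, 0.46, 1.29, 0.0, 1.39, 2.87]]
place+ 0.03 [[0.53, 0.55, 1.37, 0.0, 1.22, 2.07], [0.53, 0.55, 1.37, -0.0, 1.22, 2.07]]
place- -3.11 [[0.53, 0.55, 1.37, 0.0, 1.22, -1.08], [0.53, 0.55, 1.37, 0.0, 1.22, -1.08]]
g 1.24 [[-0.6, 0.61, 1.48, -0.0, 1.05, -0.27], [-0.6, 0.61, 1.48, -0.0, 1.05, -0.27]]
gh 1.24 [[-0.6, 0.46, 1.29, -0.0, 1.39, -0.27], [-0.6, 0.46, 1.29, -0.0, 1.39, -0.27]]
place+ 3.17 [[0.53, 0.55, 1.37, 0.0, 1.22, -1.07], [0.53, 0.55, 1.37, 0.0, 1.22, -1.07]]
place- 0.03 [[0.53, 0.55, 1.37, 0.0, 1.22, 2.07], [0.53, 0.55, 1.37, -0.0, 1.22, 2.07]]
```

View pics/s3.png

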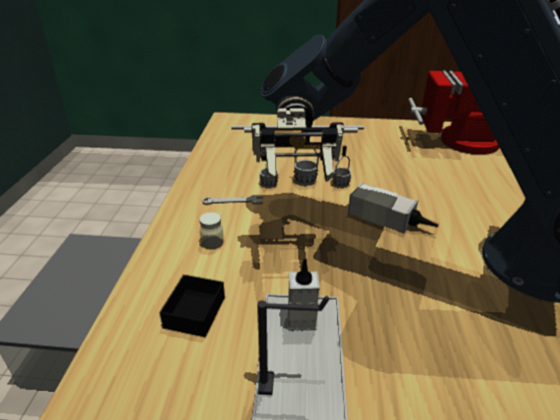

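```bash
python3 - <<'E'
from h import *
from kin import ik
R=Rt(1.24,0); plan([.553,-.324,.26],R)
o=arm.get_obs(); R0=rot(o["orientation"]); q=np.array(o["qpos"]); rv=(R0.inv()*R).as_rotvec()
x=np.array([.545,.02,.33])
for s in np.linspace(0,1,10):
    n=ik(x,(R0*Rot.from_rotvec(rv*s)).as_matrix(),[q])
    if n: q=n[0]
    print(round(s,2),n)
print("up in tool now",R0.inv().apply([0,0,1]).round(2), R0.inv().apply([-.01,-.08,.08]).round(3))
E
```

```text
t 15.7 q [-0.356, 0.679, 1.604, 1.064, 1.746, 2.323] pos [0.5564, 0.0977, 0.2519] F [ 0.7  0.2 -0.2] w 0.0927 gf 0.0
 rot [-1.691, 0.389, -2.18] norm 2.786  shift before rot [9.6, 5.41, -40.72] after rot: [-40.0, 13.38, -0.81] len cm 42.2
0.0 [array([-0.48,  0.6 ,  1.52,  1.01,  1.92,  2.42])]
0.11 [array([-0.43,  0.65,  1.39,  0.9 ,  2.02,  2.21])]
0.22 [array([-0.37,  0.67,  1.27,  0.77,  2.1 ,  1.98])]
0.33 [array([-0.31,  0.68,  1.19,  0.62,  2.13,  1.73])]
0.44 [array([-0.25,  0.66,  1.14,  0.46,  2.12,  1.47])]
0.56 [array([-0.19,  0.61,  1.14,  0.32,  2.06,  1.21])]
0.67 [array([-0.14,  0.55,  1.19,  0.19,  1.94,  0.96])]
0.78 [array([-0.1 ,  0.46,  1.27,  0.1 ,  1.79,  0.73])]
0.89 [array([-0.06,  0.36,  1.38,  0.03,  1.59,  0.51])]
1.0 [array([-0.05,  0.25,  1.51, -0.  ,  1.38,  0.28])]
up in tool now [-0.97  0.   -0.25] [-0.058  0.02  -0.096]
```

>>> {"name": "play_rows", "arguments": {"steps": [[[-2,0.6,-3.2,0,0,0,-1],[-2,0.6,-3.2,0,0,0,-1],[-2,0.6,-3.2,0,0,0,-1],[0,0,0,-0.094,0.0216,-0.1211,-1],[0,0,0,-0.094,0.0216,-0.1211,-1],[0,0,0,-0.094,0.0216,-0.1211,-1],[0,0,0,-0.094,0.0216,-0.1211,-1],[0,0,0,-0.094,0.0216,-0.1211,-1],[0,0,0,-0.094,0.0216,-0.1211,-1],[0,0,0,-0.094,0.0216,-0.1211,-1]]]}}

```text
t: 16.95
position: [0.5482, 0.0179, 0.3318]
orientation: [-0.31, 0.878, -0.094, -0.352]
force: [0.6, -0.5, 0.7]
width: 0.093
grip_force: 0.0
```

>>> {"name": "play_rows", "arguments": {"steps": [[[0,0,0,-0.094,0.0216,-0.1211,-1],[0,0,0,-0.094,0.0216,-0.1211,-1],[0,0,0,-0.094,0.0216,-0.1211,-1],[0,0,0,-0.094,0.0216,-0.1211,-1],[0,0,0,-0.094,0.0216,-0.1211,-1],[0,0,0,-0.094,0.0216,-0.1211,-1],[0,0,0,-0.094,0.0216,-0.1211,-1],[0,0,0,-0.094,0.0216,-0.1211,-1],[0,0,0,-0.094,0.0216,-0.1211,-1],[0,0,0,-0.094,0.0216,-0.1211,-1]]]}}

```text
t: 18.2
position: [0.5481, 0.0181, 0.3321]
orientation: [-0.032, 0.845, 0.532, -0.037]
force: [0.4, 1.1, 0.1]
width: 0.0929
grip_force: 0.0
```

>>> {"name": "play_rows", "arguments": {"steps": [[[0,0,0,-0.094,0.0216,-0.1211,-1],[0,0,0,0,0,0,-1]]]}}

```text
t: 18.45
position: [0.5473, 0.0183, 0.3328]
orientation: [-0.001, 0.814, 0.581, -0.001]
force: [0.4, -0.7, 0.2]
width: 0.0927
grip_force: 0.0
```

```bash
python3 - <<'E'
from h import *
plan([.553,-.324,.24],Rt(1.24,0))
p=arm.read_camera("top"); P,_=pts(p)   # re-measure basket, bail, stub
for n,p in (("top",p),("side",arm.read_camera("side"))):
    P,_=pts(p); b=lambda lo,hi:P[(P[:,0]>.5)&(P[:,0]<.61)&(P[:,1]>-.39)&(P[:,1]<-.27)&(P[:,2]>lo)&(P[:,2]<hi)]
    B=b(.075,.122); S=b(.13,.17); v=cv2.fitLine((B[:,:2]*1000).astype(np.float32),cv2.DIST_HUBER,0,.01,.01).ravel()
    print(n,len(B),v.round(3),"ang",np.arctan2(v[1],v[0]).round(3),"stub",len(S),S.mean(0).round(4) if len(S) else 0)
E
```

```text
t 18.45 q [-0.052, 0.256, 1.498, 0.0, 1.391, 0.279] pos [0.5473, 0.0183, 0.3328] F [ 0.4 -0.7  0.2] w 0.0927 gf 0.0
 rot [-0.003, 0.001, -0.0] norm 0.003  shift before rot [-32.18, 11.69, 9.27] after rot: [-32.19, 11.65, 9.28] len cm 35.5
top 75 [ 9.51000e-01 -3.09000e-01  5.48850e+02 -3.26524e+02] ang -0.314 stub 81 [ 0.5535 -0.3261  0.1554]
side 85 [ 9.45000e-01 -3.28000e-01  5.52422e+02 -3.22522e+02] ang -0.334 stub 59 [ 0.5542 -0.3196  0.1466]
```

>>> {"name": "play_rows", "arguments": {"steps": [[[-3.6,1.3,0.5,0,0,0,-1],[-3.6,1.3,0.5,0,0,0,-1],[-3.6,1.3,0.5,0,0,0,-1],[-3.6,1.3,1,0,0,0,-1],[-3.6,1.3,1,0,0,0,-1],[-3.6,1.3,1,0,0,0,-1],[-3.6,1.3,1,0,0,0,-1],[-3.6,1.3,1.5,0,0,0,-1],[-3.6,1.3,1.5,0,0,0,-1],[0,0,0,0,0,0,-0.3]]], "grip_force": 25}}

```text
t: 19.8
position: [0.5527, -0.3279, 0.2451]
orientation: [-0.003, 0.815, 0.579, -0.001]
force: [-0.3, -0.4, 0.2]
width: 0.087
grip_force: 0.0
```

```bash
python3 - <<'E'
from h import *
plan([.554,-.326,.130],Rt(1.245,0))
E
```

```text
t 19.8 q [-0.608, 0.502, 1.356, -0.001, 1.29, -0.272] pos [0.5527, -0.3279, 0.2451] F [-0.3 -0.4  0.2] w 0.087 gf 0.0
 rot [-0.007, -0.001, -0.009] norm 0.012  shift before rot [0.21, 0.14, 11.51] after rot: [0.22, 0.06, 11.51] len cm 11.5
```

>>> {"name": "play_rows", "arguments": {"steps": [[[0.22,0.06,2,0,0,-0.009,-0.3],[0,0,3,0,0,0,-0.3],[0,0,3,0,0,0,-0.3],[0,0,2.3,0,0,0,-0.3],[0,0,1.2,0,0,0,-0.3],[0,0,0,0,0,0,-0.3],[0,0,0,0,0,0,-0.3]]]}}

```text
t: 20.68
position: [0.5552, -0.3239, 0.1339]
orientation: [-0.0, 0.811, 0.585, -0.0]
force: [-0.1, 0.8, 0.7]
width: 0.0604
grip_force: 0.0
```

```bash
python3 - <<'E'
from h import *
plan([.554,-.326,.129],Rt(1.245,0))
p=arm.read_camera("side"); im=p["image"]; cv2.imwrite("pics/s4.png",cv2.resize(im[110:220,240:390],(750,550),interpolation=cv2.INTER_CUBIC))
E
```

```text
t 20.68 q [-0.6, 0.607, 1.469, -0.0, 1.066, -0.279] pos [0.5552, -0.3239, 0.1339] F [-0.1  0.8  0.7] w 0.0604 gf 0.0
 rot [-0.001, 0.0, 0.004] norm 0.004  shift before rot [-0.24, -0.05, 0.49] after rot: [-0.24, -0.05, 0.49] len cm 0.5
```

View pics/s4.png

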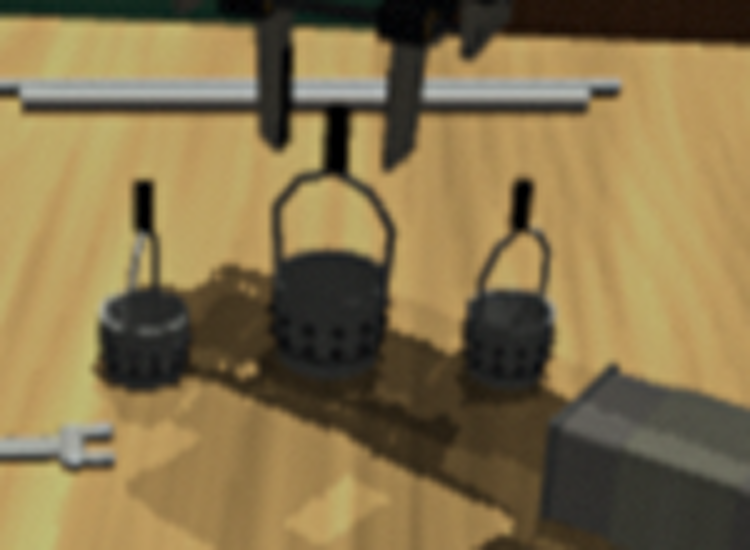

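>>> {"name": "play_rows", "arguments": {"steps": [[[-0.24,0,0.4,0,0,0,-0.3],[0,0,0,0,0,0,-0.3],[0,0,0,0,0,0,1],[0,0,0,0,0,0,1],[0,0,0,0,0,0,1],[0,0,0,0,0,0,1],[0,0,0,0,0,0,1],[0,0,0,0,0,0,1]]], "grip_force": 30}}

```text
t: 21.72
position: [0.5538, -0.3259, 0.1287]
orientation: [-0.001, 0.811, 0.585, -0.001]
force: [0.7, -0.5, -1.9]
width: 0.0154
grip_force: 30.0
```

>>> {"name": "play_rows", "arguments": {"steps": [[[0,0,-1,0,0,0,1],[0,0,-2,0,0,0,1],[0,0,-3,0,0,0,1],[0,0,-3.5,0,0,0,1],[0,0,-3.5,0,0,0,1],[0,0,-3.5,0,0,0,1],[0,0,-3,0,0,0,1],[0,0,-2,0,0,0,1],[0,0,0,0,0,0,1]]]}}

```text
t: 22.85
position: [0.5546, -0.3263, 0.3457]
orientation: [0.001, 0.811, 0.585, 0.0]
force: [-0.2, 0.6, -2.5]
width: 0.0157
grip_force: 30.0
```

```bash
python3 - <<'E'
from h import *
R=Rt(1.24+1.93,0)
plan([.44,.366,.36],R)
for n in("top","side"):
    p=arm.read_camera(n); P,_=pts(p); z0=arm.get_obs()["position"][2]
    b=lambda lo,hi:P[(P[:,0]>.5)&(P[:,0]<.61)&(P[:,1]>-.39)&(P[:,1]<-.27)&(P[:,2]>lo+z0-.128)&(P[:,2]<hi+z0-.128)]
    B=b(.072,.118); v=cv2.fitLine((B[:,:2]*1000).astype(np.float32),cv2.DIST_HUBER,0,.01,.01).ravel() if len(B)>5 else np.zeros(4)
    C=b(-.02,.06); print(n,len(B),v.round(3),np.arctan2(v[1],v[0]).round(3),"cup",len(C),np.percentile(C,[1,99],0).round(3) if len(C) else 0)
    H=P[(P[:,0]>.48)&(P[:,0]<.66)&(P[:,1]>.34)&(P[:,1]<.41)&(P[:,2]>.185)&(P[:,2]<.23)]
    print(" hook",[(round(x,3),H[abs(H[:,0]-x)<.005].mean(0)[1:].round(4).tolist(),len(H[abs(H[:,0]-x)<.005])) for x in np.arange(.505,.61,.01)])
E
```

```text
t 22.85 q [-0.604, 0.442, 1.21, -0.0, 1.489, -0.283] pos [0.5546, -0.3263, 0.3457] F [-0.2  0.6 -2.5] w 0.0157 gf 30.0
 rot [0.0, 0.002, -1.92] norm 1.92  shift before rot [62.07, -32.73, -1.51] after rot: [9.49, 69.53, -1.43] len cm 70.2
top 99 [ 9.46000e-01 -3.23000e-01  5.47162e+02 -3.25404e+02] -0.329 cup 1051 [[ 0.519 -0.358  0.226]
 [ 0.586 -0.294  0.275]]
 hook [(np.float64(0.505), [0.3659, 0.2176], 19), (np.float64(0.515), [0.3652, 0.2031], 22), (np.float64(0.525), [0.3663, 0.1995], 21), (np.float64(0.535), [0.3666, 0.1993], 20), (np.float64(0.545), [0.3664, 0.2002], 21), (np.float64(0.555), [0.367, 0.1994], 23), (np.float64(0.565), [0.3669, 0.1998], 20), (np.float64(0.575), [0.3678, 0.1997], 20), (np.float64(0.585), [0.3678, 0.1998], 24), (np.float64(0.595), [0.3678, 0.1985], 39), (np.float64(0.605), [0.3683, 0.2004], 13)]
side 105 [ 9.41000e-01 -3.39000e-01  5.51546e+02 -3.23172e+02] -0.346 cup 642 [[ 0.519 -0.358  0.215]
 [ 0.587 -0.288  0.27 ]]
 hook [(np.float64(0.505), [0.3731, 0.2134], 47), (np.float64(0.515), [0.3733, 0.2012], 54), (np.float64(0.525), [0.3733, 0.1976], 36), (np.float64(0.535), [0.3732, 0.1973], 42), (np.float64(0.545), [0.374, 0.1973], 41), (np.float64(0.555), [0.3743, 0.1977], 36), (np.float64(0.565), [0.3742, 0.1973], 41), (np.float64(0.575), [0.3748, 0.1972], 41), (np.float64(0.585), [0.3751, 0.1973], 35), (np.float64(0.595), [0.3764, 0.1953], 85), (np.float64(0.605), [0.3762, 0.195], 36)]
```

>>> {"name": "play_rows", "arguments": {"steps": [[[0,0,0,0,0,-0.1,1],[0,0,0,0,0,-0.15,1],[0,0,0,0,0,-0.15,1],[0,0,0,0,0,-0.15,1],[0,0,0,0,0,-0.15,1],[0,0,0,0,0,-0.15,1],[0,0,0,0,0,-0.15,1],[0,0,0,0,0,-0.15,1],[0,0,0,0,0,-0.15,1],[0,0,0,0,0,-0.15,1]]]}}

```text
t: 24.2
position: [0.554, -0.3259, 0.3424]
orientation: [-0.002, 0.217, 0.976, 0.001]
force: [0.5, 0.3, -0.8]
width: 0.0154
grip_force: 30.0
```

>>> {"name": "play_rows", "arguments": {"steps": [[[0,0,0,0,0,-0.15,1],[0,0,0,0,0,-0.15,1],[0,0,0,0,0,-0.12,1],[0,0,0,0,0,-0.06,1],[0,0,0,0,0,0,1]]]}}

```text
t: 24.82
position: [0.5541, -0.326, 0.3427]
orientation: [-0.002, -0.019, 1.0, 0.001]
force: [0.3, 0.3, -0.7]
width: 0.0152
grip_force: 30.0
```

```bash
python3 - <<'E'
from h import *
plan([.44,.366,.36],Rt(3.18,0))
E
```

```text
t 24.82 q [-0.604, 0.444, 1.213, -0.0, 1.488, -2.212] pos [0.5541, -0.326, 0.3427] F [ 0.3  0.3 -0.7] w 0.0152 gf 30.0
 rot [0.002, -0.003, -0.001] norm 0.004  shift before rot [8.81, 69.58, -1.57] after rot: [8.74, 69.59, -1.73] len cm 70.2
```

>>> {"name": "play_rows", "arguments": {"steps": [[[0.2,1.6,-0.2,0,0,0,1],[0.4,3,-0.2,0,0,0,1],[0.45,3.6,-0.2,0,0,0,1],[0.45,3.6,-0.2,0,0,0,1],[0.45,3.6,-0.2,0,0,0,1],[0.45,3.6,-0.2,0,0,0,1],[0.45,3.6,-0.2,0,0,0,1],[0.45,3.6,-0.2,0,0,0,1],[0.45,3.6,-0.1,0,0,0,1],[0.45,3.6,0,0,0,0,1]]]}}

```text
t: 26.08
position: [0.4987, 0.0078, 0.3613]
orientation: [-0.001, -0.019, 1.0, 0.0]
force: [0.6, -0.7, -1.6]
width: 0.0152
grip_force: 30.0
```

>>> {"name": "play_rows", "arguments": {"steps": [[[0.45,3.6,0,0,0,0,1],[0.45,3.6,0,0,0,0,1],[0.45,3.6,0,0,0,0,1],[0.45,3.6,0,0,0,0,1],[0.45,3.6,0,0,0,0,1],[0.45,3.6,0,0,0,0,1],[0.45,3.6,0,0,0,0,1],[0.45,3.6,0,0,0,0,1],[0.45,3.6,0,0,0,0,1],[0.3,2.0,0,0,0,0,1]]]}}

```text
t: 27.32
position: [0.4419, 0.3496, 0.3614]
orientation: [-0.001, -0.019, 1.0, 0.0]
force: [-0.3, -0.0, -2.1]
width: 0.0156
grip_force: 30.0
```

>>> {"name": "play_rows", "arguments": {"steps": [[[0,0,0,0,0,0,1],[0,0,0,0,0,0,1]]]}}

```text
t: 27.58
position: [0.4432, 0.3474, 0.3616]
orientation: [-0.001, -0.019, 1.0, 0.0]
force: [-0.5, -0.7, -1.0]
width: 0.0155
grip_force: 30.0
```

```bash
python3 - <<'E'
from h import *
plan([.442,.369,.245],Rt(3.18,0))
for n in("top","side"):
    p=arm.read_camera(n); P,_=pts(p); t=np.array(arm.get_obs()["position"]); D=P-t
    k=(abs(D[:,0])<.06)&(abs(D[:,1])<.06); D=D[k]
    B=D[(D[:,2]>-.06)&(D[:,2]<-.008)&(abs(D[:,0])<.03)]; v=cv2.fitLine((B[:,:2]*1000).astype(np.float32),cv2.DIST_HUBER,0,.01,.01).ravel() if len(B)>5 else np.zeros(4)
    C=D[(D[:,2]>-.14)&(D[:,2]<-.07)]; print(n,len(B),v.round(3),np.arctan2(v[1],v[0]).round(3),"cup",len(C),np.percentile(C,[1,99],0).round(3).tolist() if len(C) else 0)
    S=D[(D[:,2]>-.016)&(D[:,2]<.0)&(abs(D[:,0])<.015)]; print(S.mean(0).round(4),"peak y",[ (round(z,3),D[(abs(D[:,2]-z)<.004)&(abs(D[:,0])<.015)][:,1].mean().round(4)) for z in(-.004,-.01,-.016)])
cv2.imwrite("pics/s5.png",p["image"][60:420,100:460])
E
```

```text
t 27.57 q [0.581, 0.272, 1.41, 0.001, 1.461, -1.027] pos [0.4432, 0.3474, 0.3616] F [-0.5 -0.7 -1. ] w 0.0155 gf 30.0
 rot [0.001, -0.002, -0.001] norm 0.002  shift before rot [0.02, 2.16, 11.66] after rot: [0.03, 2.17, 11.66] len cm 11.9
top 0 [0. 0. 0. 0.] 0.0 cup 197 [[-0.035, -0.036, -0.115], [0.032, 0.024, -0.071]]
[nan nan nan] peak y [(-0.004, np.float64(nan)), (-0.01, np.float64(nan)), (-0.016, np.float64(nan))]
side 322 [ 0.029 -1.     1.859 15.761] -1.542 cup 2523 [[-0.031, -0.029, -0.127], [0.036, 0.04, -0.074]]
[ 0.0025  0.0157 -0.0094] peak y [(-0.004, np.float64(0.0088)), (-0.01, np.float64(0.016)), (-0.016, np.float64(0.0252))]<stdin>:8: RuntimeWarning: Mean of empty slice.
  ret = um.true_divide(
  ret = ret.dtype.type(ret / rcount)
```

View pics/s5.png

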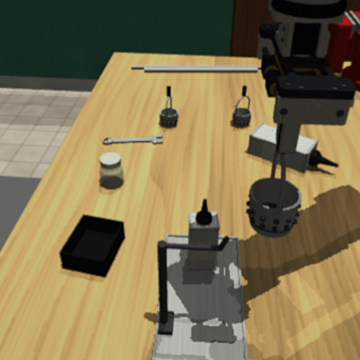

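>>> {"name": "play_rows", "arguments": {"steps": [[[0,0.9,1.5,0,0,0,1],[0,0.9,3,0,0,0,1],[0,0,3,0,0,0,1],[0,0,2.6,0,0,0,1],[0,0,1.4,0,0,0,1],[0,0,0,0,0,0,1],[0,0,0,0,0,0,1]]]}}

```text
t: 28.55
position: [0.4427, 0.3664, 0.2475]
orientation: [-0.0, -0.019, 1.0, 0.001]
force: [-0.4, 0.3, -0.9]
width: 0.0152
grip_force: 30.0
```

```bash
python3 - <<'E'
from h import *
plan([.541,.369,.246],Rt(3.18,0))
p=arm.read_camera("side"); P,_=pts(p); t=np.array(arm.get_obs()["position"])
k=(P[:,0]>t[0]-.05)&(P[:,0]<t[0]+.045)&(abs(P[:,1]-t[1])<.06)
for z in np.arange(.17,.25,.008):
    s=P[k&(abs(P[:,2]-z)<.004)]; print(round(z,3),len(s),s.min(0)[:2].round(3) if len(s) else 0,s.max(0)[:2].round(3) if len(s) else 0)
E
```

```text
t 28.55 q [0.61, 0.368, 1.553, 0.002, 1.22, -1.0] pos [0.4427, 0.3664, 0.2475] F [-0.4  0.3 -0.9] w 0.0152 gf 30.0
 rot [0.002, -0.001, -0.001] norm 0.002  shift before rot [-9.84, -0.12, 0.14] after rot: [-9.84, -0.12, 0.15] len cm 9.8
0.17 453 [0.41  0.336] [0.478 0.408]
0.178 123 [0.411 0.334] [0.478 0.407]
0.186 35 [0.441 0.335] [0.448 0.407]
0.194 31 [0.441 0.333] [0.448 0.407]
0.202 35 [0.441 0.335] [0.447 0.408]
0.21 27 [0.441 0.332] [0.448 0.409]
0.218 35 [0.44 0.34] [0.448 0.406]
0.226 35 [0.441 0.344] [0.448 0.401]
0.234 59 [0.441 0.374] [0.447 0.397]
0.242 19 [0.442 0.369] [0.452 0.385]
```

>>> {"name": "play_rows", "arguments": {"steps": [[[-1,0,0,0,0,0,1],[-2,0,0,0,0,0,1],[-2,0,0,0,0,0,1],[-2,0,0,0,0,0,1],[-2,0,0,0,0,0,1],[-0.8,0,0,0,0,0,1],[0,0,0,0,0,0,1],[0,0,0,0,0,0,1]]]}}

```text
t: 29.6
position: [0.5398, 0.37, 0.2465]
orientation: [-0.001, -0.019, 1.0, 0.0]
force: [-0.2, 0.3, -0.2]
width: 0.0156
grip_force: 30.0
```

```bash
python3 - <<'E'
from h import *
plan([.541,.369,.212],Rt(3.18,0))
p=arm.read_camera("side"); P,px=pts(p)
cv2.imwrite("pics/s6.png",cv2.resize(p["image"][200:400,220:400],(720,600),interpolation=cv2.INTER_CUBIC)[:, :])
E
```

```text
t 29.6 q [0.529, 0.521, 1.323, 0.002, 1.299, -1.08] pos [0.5398, 0.37, 0.2465] F [-0.2  0.3 -0.2] w 0.0156 gf 30.0
 rot [0.001, -0.002, -0.0] norm 0.002  shift before rot [-0.13, -0.11, 3.45] after rot: [-0.12, -0.1, 3.45] len cm 3.5
```

View pics/s6.png

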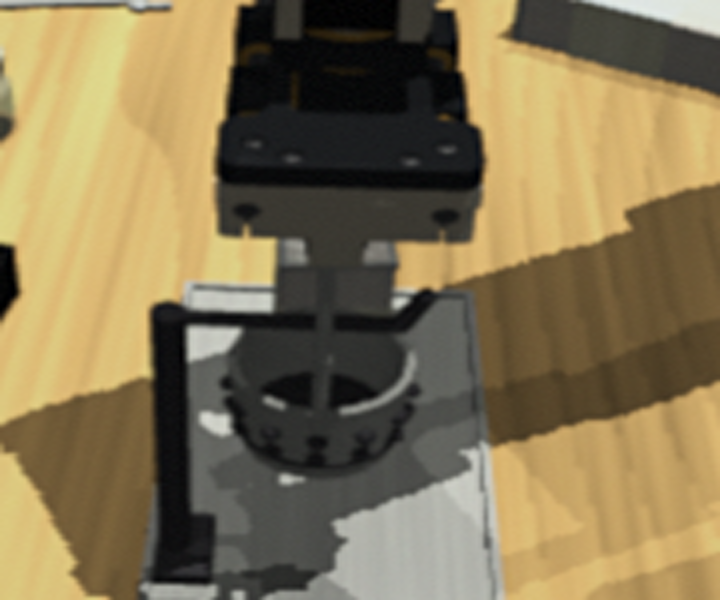

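>>> {"name": "play_rows", "arguments": {"steps": [[[0,0,1.5,0,0,0,1],[0,0,1.2,0,0,0,1],[0,0,0.5,0,0,0,1],[0,0,0.2,0,0,0,1],[0,0,0,0,0,0,1],[0,0,0,0,0,0,1]]]}}

```text
t: 30.4
position: [0.5403, 0.37, 0.2128]
orientation: [-0.001, -0.019, 1.0, 0.001]
force: [-0.4, -0.2, -1.4]
width: 0.0151
grip_force: 30.0
```

>>> {"name": "play_rows", "arguments": {"steps": [[[0,0,0.15,0,0,0,1],[0,0,0,0,0,0,1],[0,0,0,0,0,0,1]]]}}

```text
t: 30.78
position: [0.5402, 0.3699, 0.211]
orientation: [-0.001, -0.019, 1.0, 0.0]
force: [-0.4, 0.1, -0.7]
width: 0.0153
grip_force: 30.0
```

>>> {"name": "play_rows", "arguments": {"steps": [[[0,0,0.15,0,0,0,1],[0,0,0,0,0,0,1],[0,0,0,0,0,0,1]]]}}

```text
t: 31.15
position: [0.5403, 0.3701, 0.21]
orientation: [-0.0, -0.019, 1.0, 0.001]
force: [-0.8, -0.1, 4.9]
width: 0.0155
grip_force: 30.0
```

>>> {"name": "play_rows", "arguments": {"steps": [[[0,0,-0.04,0,0,0,1],[0,0,0,0,0,0,0.6],[0,0,0,0,0,0,0.4],[0,0,0,0,0,0,0],[0,0,0,0,0,0,-0.3],[0,0,0,0,0,0,-0.3],[0,0,0,0,0,0,-0.3],[0,0,0,0,0,0,-0.3]]]}}

```text
t: 32.15
position: [0.5401, 0.3699, 0.2098]
orientation: [-0.001, -0.019, 1.0, 0.0]
force: [-0.6, 0.1, 0.9]
width: 0.0601
grip_force: 0.0
```

>>> {"name": "play_rows", "arguments": {"steps": [[[0,0,-0.8,0,0,0,-0.3],[0,0,-1.5,0,0,0,-0.3],[0,0,-2.5,0,0,0,-0.3],[0,0,-3,0,0,0,-0.3],[0,0,-3,0,0,0,-0.3],[2,0,-2,0,0,0,-0.3],[3,0,0,0,0,0,-0.3],[3,0,0,0,0,0,-0.3],[3,0,0,0,0,0,-0.3],[3,0,0,0,0,0,-0.3]]]}}

```text
t: 33.4
position: [0.3995, 0.3645, 0.3394]
orientation: [-0.0, -0.019, 1.0, 0.001]
force: [-1.1, -0.4, 0.6]
width: 0.0604
grip_force: 0.0
```

```bash
python3 - <<'E'
from h import *
plan([.541,.369,.212],Rt(3.18,0))
p=arm.read_camera("side")
cv2.imwrite("pics/s7.png",cv2.resize(p["image"][120:420,140:460],(640,600),interpolation=cv2.INTER_CUBIC))
E
```

```text
t 33.4 q [0.653, 0.237, 1.507, 0.002, 1.397, -0.956] pos [0.3995, 0.3645, 0.3394] F [-1.1 -0.4  0.6] w 0.0604 gf 0.0
 rot [0.002, -0.001, -0.001] norm 0.002  shift before rot [-14.16, -0.1, 12.73] after rot: [-14.15, -0.09, 12.74] len cm 19.0
```

View pics/s7.png

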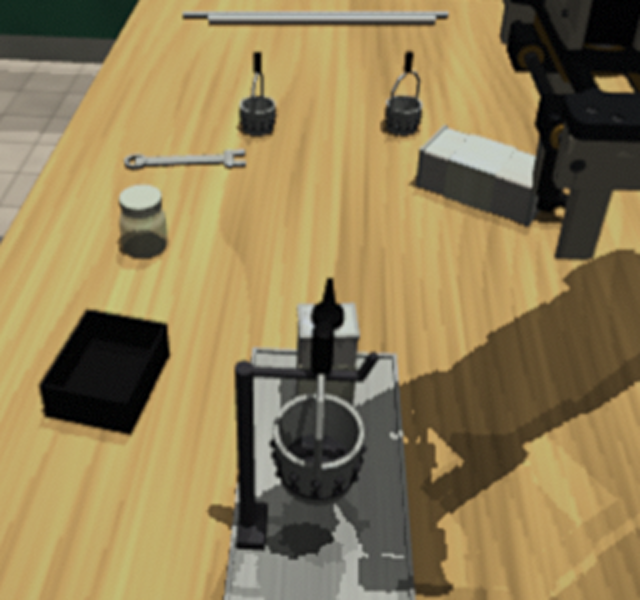

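The basket hangs on the hook's arm (bail at about (320,375) in the crop) above the tray. The tin stands upright behind it (about (328,330)), and the spanner, jar and bin have not moved. I'm letting it settle briefly, then handing in.

>>> {"name": "play_rows", "arguments": {"steps": [[[0,0,0,0,0,0,-0.3],[0,0,0,0,0,0,-0.3],[0,0,0,0,0,0,-0.3],[0,0,0,0,0,0,-0.3]]]}}

```text
t: 33.95
position: [0.4008, 0.3644, 0.3379]
orientation: [-0.001, -0.019, 1.0, 0.0]
force: [0.5, 0.5, 0.1]
width: 0.0605
grip_force: 0.0
```

```bash
python3 -c "
from cell import arm
print(arm.close_job())"
```

```text
the job is handed in; nothing more can be done
None
```

The job is handed in at about 34 s: the tin stands spout-up on the tray's right half, the largest basket hangs by its bail on the drain hook over the tray, and the spanner, jar and bin were left alone; the hand-in call returned no verdict.

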